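Clamp a guitar heel block in the ratchet vise

TASK

Stand the guitar heel block on the bed of the blue ratchet vise, between fence and jaw with its long side across the gap, and let go. Then swing the red-gripped lever back and forth, notch by notch, until the jaw holds the block firmly (the pull on the grip rises to about 8 N), without over-tightening and denting it and without pushing the jaw by hand. Leave the lever swung back at its rest stop and the other things on the bench where they are.

Things in the scene. Friction and masses are not known exactly. Their poses are not given: they have to be found in the camera images.
- vise: Blue ratchet bench vise, fixed. Bed 110 (x) x 320 (y) mm, top 20 mm above the bench, y from -140 to 180; origin on the bench. The jaw slides along vise y; the fence is 64 mm wide and stands to z = 72 mm. The fence face (wood) is re-set each time, unmeasured, at y = -86 to -108 mm. The block belongs on the bed between fence and jaw, long side along y, its ends facing fence and jaw.
- jaw: Cork-faced plate, 64 mm wide, z 23 to 73 mm, sprung (5 N per mm) on a carriage that the ratchet drives to vise -y, 6 mm a notch. Axes as the vise's; origin at bench height below the middle of the cork face, at vise (0, 4) mm at the start. With the block against the fence each notch adds 30 N: from 15 N it is firm, over 90 N it dents. Do not push by hand.
- lever (a joint): Lever angle (rad): 0 at its rest stop, where it points 1.078 rad anticlockwise (from above) of vise x; grows anticlockwise to a hard stop at 1.0. The pawl bites at about 0.11; a full swing makes two notches of 0.393, clicking at about 0.50 and 0.90. Swinging back takes 1 N; full notches hold, a part-notch is lost. It stays where left; park it below 0.1.
- lever_grip (a point): Middle of the top of the lever's red upright round grip, 22 mm thick, 62 mm tall (z 81 to 143 mm), 125 mm from the pivot; the flat steel lever under it has its top at z = 81 mm. The working pull along the swing is about 2 N while the jaw runs free, plus 3.7 N for each notch of squeeze (2 N less with the swing halted): stop at about 8 N. Over 12 N short of the stop is too tight.
- lever_pivot (a point): On the vertical axis of ratchet wheel and lever, at z = 81 mm, at vise (0, 125) mm.
- block: Guitar heel block of dark wood with a pale strip along its top, 48 (x) x 74 (y, along the strip) x 50 (z) mm, about 110 g, standing on the bench; origin at the middle of its underside. The two ways round along y are equal.
- glue_jar: White lidded glue jar, 64 mm across, 85 mm high; a bystander, origin at its underside.
- bridge_blank: Dark guitar bridge blank, 30 x 180 x 16 mm; a bystander, origin at its underside.
- chisel: Wood-handled chisel, 250 mm long; a bystander, origin at its underside.
- wood_plane: Wooden hand plane, 160 x 50 x 65 mm; a bystander, origin at its underside.
- spool_clamp: Wooden spool clamp, 52 mm across, 75 mm high; a bystander, origin at its underside.
- offcut: Dark wood offcut, 90 x 35 x 22 mm; a bystander, origin at its underside.
- sanding_block: Cork sanding block, 100 x 55 x 30 mm; a bystander, origin at its underside.
There are look-alikes about, which are no part of the job. Leave any green or purple look-alike of the block alone.

How it is judged:
On the way, in this order (a step that is already met when the one before it is completed fails the run):
1. the block stands on the vise bed between fence and jaw, let go and not yet clamped (x of block in the frame of vise between -0.014 and 0.014 m and y of block in the frame of vise between -0.085 and -0.025 m and z of block in the frame of vise between 0.016 and 0.024 m and angle between block's own z axis and vertical below 0.1 rad and angle between the y axis of block and the y axis of vise, either way round below 0.15 rad and contact force between the fingers and block below 0.5 N and contact force between jaw and block below 5 N), for 0.2 s.
2. the lever, swung out, has made the jaw press the block with 15 N or more (contact force between jaw and block above 15 N and value of joint lever above 0.2 rad), for 0.1 s.
At the end, for the whole second after the job is handed in: The block stands at rest on the vise bed, flat (0.1 rad), square (0.15 rad), within 14 mm of the vise's centre line, between fence and jaw; the jaw presses it with at least 15 N; the lever is back within 0.12 rad of its rest stop (x of block in the frame of vise between -0.014 and 0.014 m and y of block in the frame of vise between -0.085 and -0.025 m and z of block in the frame of vise between 0.016 and 0.024 m and angle between block's own z axis and vertical below 0.1 rad and angle between the y axis of block and the y axis of vise, either way round below 0.15 rad and contact force between jaw and block above 15 N and value of joint lever below 0.12 rad and linear speed of block below 0.02 m/s); the robot touches nothing.
It fails at once if the block dented: the jaw presses it with more than 90 N (contact force between jaw and block above 90 N).
It fails at once if the jaw pushed by hand (over 15 N) (contact force between the arm and jaw above 15 N).
It fails at once if the jaw pushed by the fingers (over 15 N) (contact force between the fingers and jaw above 15 N).
It fails at once if a bystander moved more than 40 mm (distance of any of glue_jar, bridge_blank, chisel, wood_plane, spool_clamp, offcut, sanding_block from where it was at the start of the episode above 0.04 m).
It also fails if it takes over 72 s, if anything falls off the work surface, if the arm or the gripper's body presses on something with over 40 N, if the wrist force passes 120 N, or if a joint passes its speed limit or range.

ROBOT

A 7-joint arm with a two-finger parallel gripper is mounted at the origin on the work surface. World frame = base frame: x ahead of the robot, y to its left, z up, the work surface at z = 0. Lengths are in m, angles in rad, forces in N, time in s.
With the tool pointing down it reaches from about 0.4 to 0.875 m from the base axis. Payload 4.4 kg.
Tool frame: the origin (TCP) lies midway between the tips of the shut fingers; the grasp point (between the pads) lies 19 mm behind it; z points along the fingers, y is the line along which they close (so a half turn about z gives the same grasp; the last joint's range is limited). The gripper opens to 85 mm and grips with 20 to 120 N. Pads are 22 mm wide; open, the fingers measure 114 mm over their backs; the gripper's body (76 mm by 85 mm) begins 54 mm behind the grasp point. The pads swing forward as they close: fully open they stand 13 mm farther back than shut.
Start: joints at [1.196, 0.628, 0.038, 1.517, -0.027, 0.996, -0.02], TCP at [0.198, -0.619, 0.231] pointing down, gripper open.
Joint ranges: [-3.06, 3.06], [-0.37, 2.12], [-1.25, 1.32], [0.18, 2.47], [-1.1, 4.24], [0.23, 1.98], [-2.94, 2.94]. Speed limits (rad/s): [2.57, 2.57, 3.14, 3.14, 3.14, 3.14, 3.14].

INTERFACE

Orientations are given as a rotation vector (axis times angle).
In Python, from cell import r gives the robot as it stands. The module is installed in compiled form; this text tells all that it offers. Calls block until the motion is done:
- r.reach(position, orientation): joint-space move of the TCP to a pose.
- r.movel(position, frame=None, velocity=0.15, until_force=None): straight line of the TCP; frame=None keeps the orientation; velocity is the mean speed in m/s. With until_force (N) it stops when the force on the tool has changed by that much, and returns True; else False.
- r.move_j(angles): joint-space move.
- r.command_gripper(opening): finger opening in m; the grip force is fixed at half the most; returns when the fingers have stopped.
- r.dwell(seconds).
- r.ik(position, orientation): joint angles nearest the present ones, or None.
- r.get_obs(): the state.
- r.read_camera(name): name is "scene" or "top" or "wrist"; returns the picture (400x640x3 uint8, red, green, blue); there is no depth.
- r.camera_params(name): a dict with "fx", "fy", "cx", "cy" (pixels), "rvec" (rotation vector, rad) and "tvec" (3), from world to camera coordinates, as OpenCV has them; the wrist camera has in their place "tool_from_camera" (4x4, takes a point from camera to tool coordinates, whose origin is the TCP and whose axes are the flange's). Camera axes: x right, y down, z forward; pixel columns grow to the right and rows downward; lengths in m; the calibration is good to about 2 mm. The wrist camera is an equidistant fisheye: a pixel r from the principal point sees the ray r / f radians off the axis. A picture is of the moment at which its call begins: read the wrist's pose just before it. camera_params takes no time and is no camera call.
A pose or a line that the arm cannot do raises r.Unreachable and nothing moves.
- r.close_job(): hands the job in; it is judged then, once.
The state is a dict: "time_s": time; "joint_pos": joint angles; "qd": joint speeds; "tau": joint torques, N m; "tool_pos": TCP position; "ee_rot": TCP orientation; "ft_force": force on the tool from outside, world axes, zero at the start; "moment": the same for the moment, N m; "finger_gap": finger opening in m; "gripper_force": force on a finger pad.
Only numpy, scipy, OpenCV 4.12 (cv2) and the standard library are available. Lean on these libraries where they do the work, as an engineer would, in place of code of your own. Each camera call takes 0.05 s, during which the arm holds its last target. There are 200 camera calls.

## Working session

There is one attempt and no reset: what is moved stays moved. The work goes in short steps, each a Python script; the robot and the scene stay as the last script left them, time stands still between calls to the robot, and variables do not carry over. Pictures are saved under pics/ and viewed, at most 10 in all, crops included, and the job is handed in when it is done.

```bash
mkdir -p pics
python3 - <<'E'
from cell import r
import cv2
for n in("top","scene"):
    cv2.imwrite(f"pics/{n}0.png",r.read_camera(n)[:,:,::-1]); print(n,r.camera_params(n))
print(r.camera_params("wrist")); print(r.get_obs())
E
```

```text
top {'fx': 428.043083552776, 'fy': 428.043083552776, 'cx': 321.75707301634833, 'cy': 196.72145829065343, 'rvec': array([ 2.21670517, -2.15966639,  0.07060062]), 'tvec': array([-0.05970261,  0.55241934,  1.19305317])}
scene {'fx': 392.9648630363954, 'fy': 392.9648630363954, 'cx': 313.19164657462227, 'cy': 198.10754664216992, 'rvec': array([ 2.18770265,  0.60948007, -0.31919556]), 'tvec': array([-0.43095075, -0.13651192,  1.40305669])}
{'fx': 309.70691628693146, 'fy': 309.70691628693146, 'cx': 319.5530644801908, 'cy': 197.34042111401672, 'tool_from_camera': array([[ 5.77250670e-04, -9.46718870e-01, -3.22060628e-01,
         8.26819387e-02],
       [ 9.99999565e-01,  7.82238894e-04, -5.07078135e-04,
        -5.40640332e-05],
       [ 7.31988788e-04, -3.22060195e-01,  9.46718910e-01,
        -1.42419261e-01],
       [ 0.00000000e+00,  0.00000000e+00,  0.00000000e+00,
         1.00000000e+00]])}
{'time_s': 0.1, 'joint_pos': array([ 1.19617255,  0.62925335,  0.03844302,  1.51829719, -0.02701032,
        0.99625049, -0.02004917]), 'qd': array([-2.43732991e-03, -2.29432351e-03,  4.28221810e-05, -4.04319587e-03,
       -1.16761887e-03,  1.17540852e-04, -6.19359971e-06]), 'tau': array([ 4.16394265e-03, -5.64531326e+01,  1.23085286e+00, -1.93974781e+01,
        1.12455367e-02,  5.49786142e-03, -1.56801782e-06]), 'tool_pos': array([ 0.19742241, -0.61870628,  0.23047183]), 'ee_rot': array([-3.10257803e+00, -4.82833258e-01,  4.20078771e-04]), 'ft_force': array([-0.06630855,  0.18338819,  0.27519902]), 'moment': array([-0.01821786,  0.00627647, -0.01850039]), 'gripper_force': 0.0, 'finger_gap': 0.08516898727419056}
```

View pics/top0.png

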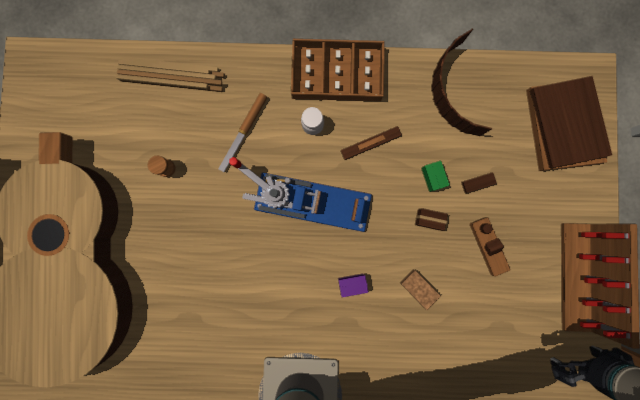

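View pics/scene0.png

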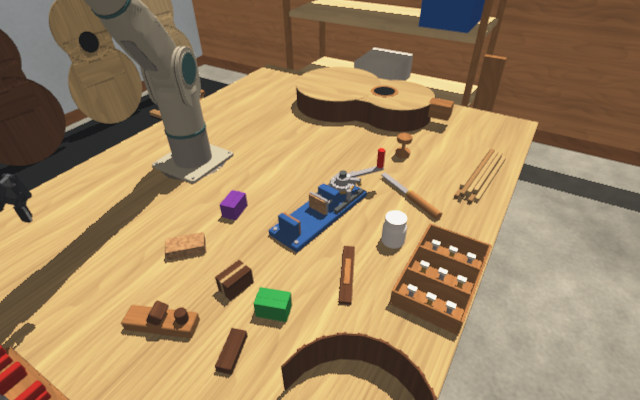

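The block candidates in the top view are:
- **Dark block with a pale strip:** (432,219)
- **Offcut:** (479,183)
- **Bridge blank:** (371,143)
- **Green look-alike:** (436,177)
- **Purple look-alike:** (354,286)

I choose (432,219), since it is dark with a pale strip and the right size. The vise runs from about (258,195) to (370,215), with the fence at its right end and the red grip at (235,161). Next I check this in one close crop.

```bash
cat > h.py <<'E'
import numpy as np, cv2
from scipy.spatial.transform import Rotation as R
from cell import r
def ray(cam,u,v):
    p=r.camera_params(cam); M=R.from_rotvec(p["rvec"]).as_matrix()
    d=M.T@np.array([(u-p["cx"])/p["fx"],(v-p["cy"])/p["fy"],1]); return -M.T@p["tvec"],d
def onz(cam,u,v,z):
    o,d=ray(cam,u,v); return o+d*(z-o[2])/d[2]
def wray(pos,rot,u,v):
    p=r.camera_params("wrist"); T=p["tool_from_camera"]; M=R.from_rotvec(rot).as_matrix()
    x,y=u-p["cx"],v-p["cy"]; q=np.hypot(x,y); th=q/p["fx"]
    d=np.array([np.sin(th)*x/q,np.sin(th)*y/q,np.cos(th)])
    return pos+M@T[:3,3], M@T[:3,:3]@d
def wonz(pos,rot,u,v,z):
    o,d=wray(pos,rot,u,v); return o+d*(z-o[2])/d[2]
def down(a): # tool z down, tool y axis along heading a (rad from world x), tool x = a-90+180..
    y=np.array([np.cos(a),np.sin(a),0]); z=np.array([0,0,-1.]); x=np.cross(y,z)
    return R.from_matrix(np.c_[x,y,z]).as_rotvec()
def tri(c1,p1,c2,p2):
    o1,d1=ray(c1,*p1);o2,d2=ray(c2,*p2)
    s=np.linalg.lstsq(np.c_[d1,-d2],o2-o1,rcond=None)[0]; a,b=o1+s[0]*d1,o2+s[1]*d2
    return (a+b)/2,np.linalg.norm(a-b)
E
python3 - <<'E'
from h import *
im=cv2.imread("pics/top0.png"); c=im[145:245,230:460]; cv2.imwrite("pics/crop1.png",cv2.resize(c,None,fx=3.45,fy=3.45,interpolation=cv2.INTER_CUBIC))
hsv=cv2.cvtColor(im,cv2.COLOR_BGR2HSV)
m=cv2.inRange(hsv,(100,120,40),(122,255,255)); m[:,:240]=0;m[:,390:]=0;m[:150]=0;m[250:]=0
pts=np.argwhere(m)[:,::-1].astype(np.float32)
rc=cv2.minAreaRect(pts); b=cv2.boxPoints(rc); print(rc)
print([onz("top",*p,.02).round(4) for p in b])
for n,ext in(("top",(200,270,140,190)),("scene",(360,400,130,180))):
    im=cv2.imread(f"pics/{n}0.png");hsv=cv2.cvtColor(im,cv2.COLOR_BGR2HSV)
    m=cv2.inRange(hsv,(0,170,70),(6,255,255))|cv2.inRange(hsv,(172,170,70),(180,255,255))
    q=np.argwhere(m)[:,::-1]; q=q[(q[:,0]>ext[0])&(q[:,0]<ext[1])&(q[:,1]>ext[2])&(q[:,1]<ext[3])]
    print(n,len(q),q.min(0),q.max(0),q.mean(0))
E
```

```text
((312.73077392578125, 201.84616088867188), (111.98231506347656, 37.85041809082031), 11.309932708740234)
[array([0.5128, 0.1444, 0.02  ]), array([0.6185, 0.1271, 0.02  ]), array([ 0.5642, -0.1852,  0.02  ]), array([ 0.4592, -0.1663,  0.02  ])]
top 56 [230 157] [237 166] [233.32142857 161.25      ]
scene 112 [377 148] [384 167] [380.41964286 157.42857143]
```

View pics/crop1.png

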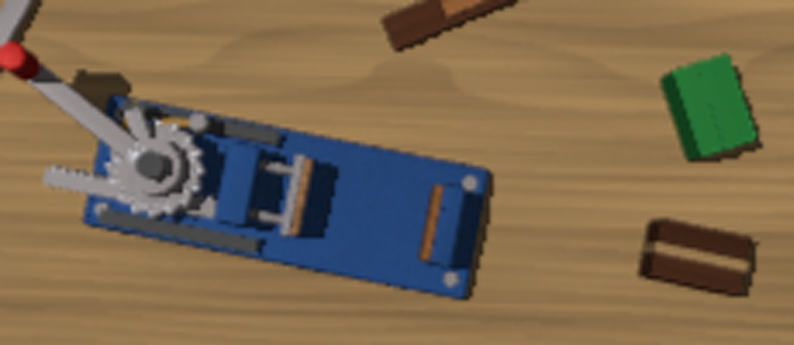

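The crop shows the block at crop (702,257), dark with a pale strip and nearly parallel to the vise. The bed measures 107 x 317 mm, close to the given 110 x 320. The fence is at crop (435,225), the jaw at (300,195) and the pivot at (153,165). I'll look at the block with the wrist camera.

```bash
cat >> h.py <<'E'
YV=np.array([.0540,.3115]);YV/=np.linalg.norm(YV);XV=np.array([YV[1],-YV[0]])
OV=np.array([.5387,-.0200])-.02*YV
AX=np.arctan2(XV[1],XV[0])
def vw(x,y): return OV+x*XV+y*YV
def tov(p): d=np.asarray(p)[:2]-OV; return np.array([d@XV,d@YV])
E
python3 - <<'E'
from h import *
print("pivot pred",vw(0,.125),"grip pred",vw(.125*np.cos(1.078),.125+.125*np.sin(1.078)))
print("grip meas",onz("top",232,160,.143),tri("top",(232,160),"scene",(381,149)))
b=onz("top",230+702/3.45,145+257/3.45,.05);print("block",b,AX)
for a in(AX,AX+np.pi):
    print(a,r.ik([b[0],b[1],.22],down(a)))
print(r.get_obs()["joint_pos"])
q=[(np.abs(j-r.get_obs()["joint_pos"]).sum(),a) for a in(AX,AX+np.pi) if (j:=r.ik([b[0],b[1],.22],down(a))) is not None]
a=min(q)[1];r.reach([b[0],b[1],.22],down(a))
o=r.get_obs();im=r.read_camera("wrist");cv2.imwrite("pics/w1.png",im[:,:,::-1]);np.save("w1.npy",np.r_[o["tool_pos"],o["ee_rot"]]);print(o["tool_pos"],o["time_s"],a)
E
```

```text
pivot pred [0.55663476 0.08345697] grip pred [0.63371256 0.18186435]
grip meas [0.63351514 0.1858315  0.143     ] (array([0.63336291, 0.18604424, 0.14062863]), np.float64(0.0011287683551065512))
block [ 0.49709047 -0.35350987  0.05      ] -0.1716488458746957
-0.1716488458746957 [ 0.72268668  0.59004877 -0.2416098   1.64266607  0.16695307  0.92915411
  0.24855045]
2.9699438077150973 [ 0.21309117  0.65050171  0.60105214  1.65854752 -0.42887672  0.96760832
 -2.34685309]
[ 1.19617255  0.62925335  0.03844302  1.51829719 -0.02701032  0.99625049
 -0.02004917]
[ 0.49573227 -0.35568671  0.21994513] 1.5833 -0.1716488458746957
```

View pics/w1.png

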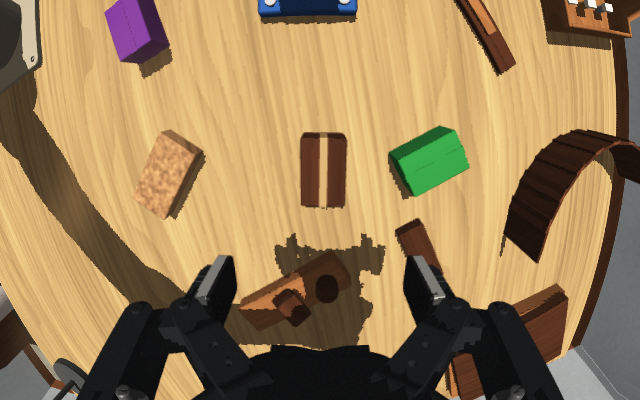

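The wrist view shows the block centred at (324,170) with its strip vertical. The visible end face is at the top edge (rows 132–138), and green, purple, cork and offcut are all well clear. Next I compute its pose from the strip and grasp it.

Run:
```python
from h import *
w=np.load("w1.npy");im=cv2.imread("pics/w1.png")
hsv=cv2.cvtColor(im,cv2.COLOR_BGR2HSV)[125:215,290:360]
print(im[170,296:352:2,2])
print(im[126:214:2,323,2])
c=im[125:215,290:360,2]; m=(c<140).astype(np.uint8)
n,l,s,ce=cv2.connectedComponentsWithStats(m); print(s[1:],ce[1:])
rows=[]
for v in range(142,204,4):
    row=im[v,312:336,2].astype(float); wt=np.clip(row-130,0,None); rows.append(wonz(w[:3],w[3:],312+(wt@np.arange(24))/wt.sum(),v,.05)[:2])
rows=np.array(rows);k=np.polyfit(rows[:,1],rows[:,0],1);print("strip x(y)",k,"heading",np.arctan2(1,k[0]),"vise",np.arctan2(YV[1],YV[0]))
for v in(133,138,207,208): print(v,wonz(w[:3],w[3:],323,v,.05),wonz(w[:3],w[3:],323,v,0))
for u in(301,302,346,347): print(u,wonz(w[:3],w[3:],u,172,.05))
```

```text
[227 228 154  96  95  95  90  92 100 102 101 120 221 227 226 226  92  91
  91  88  83  82  81  87  86 169 230 233]
[228 227 227 147 137 142 226 227 227 226 226 225 226 225 225 225 224 226
 227 227 226 225 226 226 225 226 226 226 226 226 226 226 225 226 226 226
 227 226 226 227 206 130 212 211]
[[  10    7   47   78 2729]
 [  32   83    2    1    2]] [[32.76291682 43.94723342]
 [32.5        83.        ]]
strip x(y) [0.18889072 0.56589607] heading 1.3841052238602047 vise 1.399147480920201
133 [ 0.50655485 -0.31177601  0.05      ] [ 0.50600276 -0.3178585   0.        ]
138 [ 0.50567497 -0.31682615  0.05      ] [ 0.50498198 -0.32371735  0.        ]
207 [ 0.49296593 -0.39015245  0.05      ] [ 0.49023778 -0.40878572  0.        ]
208 [ 0.49277    -0.39128819  0.05      ] [ 4.90010480e-01 -4.10103333e-01 -5.55111512e-17]
301 [ 0.47705798 -0.34791635  0.05      ]
302 [ 0.47808372 -0.34810058  0.05      ]
346 [ 0.52317623 -0.35600941  0.05      ]
347 [ 0.52420738 -0.35618593  0.05      ]
```

Run:
```python
from h import *
# fence/jaw profile along vise centre line at z=.0725 in top image
p=r.camera_params("top");im=cv2.imread("pics/top0.png")
for y in np.arange(-.125,.03,.003):
    q=np.r_[vw(.0,y),.0725];uv=cv2.projectPoints(q[None],p["rvec"],p["tvec"],np.array([[p["fx"],0,p["cx"]],[0,p["fy"],p["cy"]],[0,0,1]]),None)[0].ravel()
    print(round(y*1e3),cv2.getRectSubPix(im,(1,1),tuple(uv.astype(float))).ravel()[::-1],end='; ')
a=1.384-np.pi/2; c=[.4993,-.3535]
r.reach([*c,.12],down(a)); r.movel([*c,.012],velocity=.12); o=r.get_obs();print("\n",o["tool_pos"],o["ft_force"])
r.command_gripper(.03); o=r.get_obs();print(o["finger_gap"],o["gripper_force"])
r.movel([*c,.16],velocity=.15); o=r.get_obs();print(o["finger_gap"],o["gripper_force"],o["tool_pos"],o["time_s"])
```

```text
-125 [14 27 47]; -122 [13 26 47]; -119 [17 33 58]; -116 [27 52 92]; -113 [ 35  66 115]; -110 [ 36  67 116]; -107 [ 37  70 120]; -104 [ 39  70 118]; -101 [70 67 83]; -98 [123  82  52]; -95 [118  78  45]; -92 [66 57 71]; -89 [ 36  68 119]; -86 [ 36  68 119]; -83 [ 36  68 118]; -80 [ 37  69 118]; -77 [ 37  69 119]; -74 [ 36  68 118]; -71 [ 36  68 118]; -68 [ 36  69 120]; -65 [ 36  69 120]; -62 [ 36  69 119]; -59 [ 36  69 120]; -56 [ 36  69 119]; -53 [ 36  69 119]; -50 [ 37  68 117]; -47 [ 36  68 117]; -44 [ 36  68 118]; -41 [ 37  69 119]; -38 [ 37  69 118]; -35 [ 36  68 118]; -32 [ 36  68 118]; -29 [ 36  69 118]; -26 [ 36  69 118]; -23 [ 36  69 119]; -20 [ 36  69 118]; -17 [27 51 89]; -14 [13 27 47]; -11 [12 26 47]; -8 [13 26 46]; -5 [13 26 46]; -2 [13 25 46]; 1 [18 27 45]; 4 [80 60 50]; 7 [147 106  70]; 10 [138 109  88]; 13 [129 124 125]; 16 [127 126 135]; 19 [ 76  92 123]; 22 [24 46 81]; 25 [12 26 46]; 28 [13 26 47]; 
 [ 0.49996772 -0.35388116  0.01284538] [-0.97697051 -0.19261352  1.51279254]
0.04737530423458459 62.67805337905884
0.04744394640742209 61.928311586380005 [ 0.49857368 -0.3530681   0.15896064] 4.7333
```

The block is held at 47.4 mm, as expected. The fence face is at vise y of about -95 mm and the jaw at +4 mm, which agrees with the text. I'll place the block at y = -50 mm.

Run:
```python
from h import *
t=vw(0,-.050)
r.reach([*t,.16],down(AX)); r.dwell(.2)
r.movel([*t,.045],velocity=.12); hit=r.movel([*t,.030],velocity=.03,until_force=4)
o=r.get_obs();print(hit,o["tool_pos"],tov(o["tool_pos"]),o["ft_force"])
r.command_gripper(.085); r.dwell(.2); print(r.get_obs()["finger_gap"])
r.movel([*t,.20],velocity=.15)
r.movel([*vw(0,-.11),.24],velocity=.15); r.dwell(.3)
o=r.get_obs();im=r.read_camera("wrist");cv2.imwrite("pics/w2.png",im[:,:,::-1]);np.save("w2.npy",np.r_[o["tool_pos"],o["ee_rot"]]);print(o["tool_pos"],o["time_s"])
```

```text
True [ 0.52694624 -0.08903069  0.032727  ] [ 0.00020991 -0.05002387] [-0.06703826  0.77490752  4.97224417]
0.08495281945483796
[ 0.51644239 -0.14723604  0.23959265] 10.3833
```

View pics/w2.png

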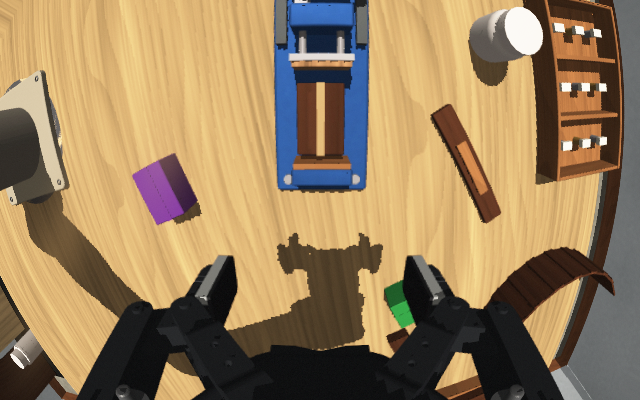

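The block stands square and centred between the jaw (row 67) and the fence (row 157), with its top spanning rows 83–155. Now the lever: I cage the grip loosely, find the rest stop by touch, then make the first full swing.

```bash
cat >> h.py <<'E'
PV=np.array([.5568,.0850]); Z=.098; F0=AX+1.078
def pose(th,z=Z,rad=.125):
    f=F0+th; return [*(PV+rad*np.array([np.cos(f),np.sin(f)])),z], down(f-np.pi/2)
def pull(th):
    f=F0+th; r.dwell(.12); return -r.get_obs()["ft_force"][:2]@np.array([-np.sin(f),np.cos(f)])
def tool_th():
    d=r.get_obs()["tool_pos"][:2]-PV; return np.arctan2(d[1],d[0])-F0
def swing(a,b,v=.12,step=.12):
    n=max(1,int(np.ceil(abs(b-a)/step)))
    for t in np.linspace(a,b,n+1)[1:]: p,o=pose(t); r.movel(p,o,velocity=v)
E
python3 - <<'E'
from h import *
w=np.load("w2.npy")
for v,z in((67,.073),(83,.07),(155,.07),(157,.072)): print(v,tov(wonz(w[:3],w[3:],322,v,z)).round(4))
p,o=pose(.03,.24); r.reach(p,o)
p,o=pose(.03); r.movel(p,velocity=.15); print(r.get_obs()["tool_pos"],r.get_obs()["ft_force"])
r.command_gripper(.027); s=r.get_obs(); print(s["finger_gap"],s["gripper_force"],pull(.03),s["tool_pos"])
im=r.read_camera("top");cv2.imwrite("pics/t2.png",cv2.resize(im[130:250,200:400,::-1],None,fx=4,fy=4))
p,o=pose(-.1); h=r.movel(p,o,velocity=.03,until_force=3); print(h,tool_th(),pull(0),r.get_obs()["time_s"])
E
```

```text
67 [0.0014 0.0028]
83 [ 0.0015 -0.0131]
155 [ 0.0017 -0.0864]
157 [ 0.0017 -0.0881]
[0.63171316 0.18580141 0.09902506] [0.86313844 0.14736249 0.03897764]
0.027141401911224463 0.0 -0.2160094720361049 [0.63087347 0.18569584 0.09801434]
True -0.02680163682304193 0.4531893843259625 14.1083
```

View pics/t2.png

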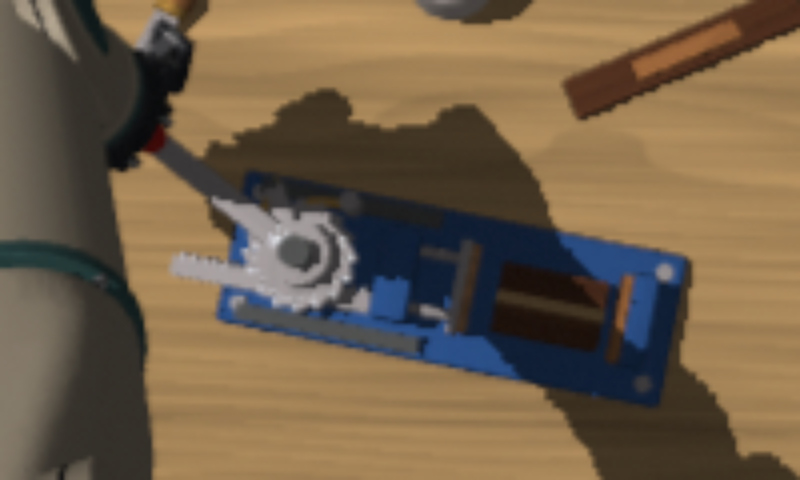

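The grip is caged and the rest stop was felt at tool angle -0.027, as predicted. First swing: two notches, with the jaw expected to run free.

```bash
cat >> h.py <<'E'
OUT=.014
def out(cur,levs):
    for l in levs: swing(cur,l+OUT); cur=l+OUT; print("lever",l,"pull",round(pull(cur),2),"tool th",round(tool_th(),3))
    return cur
def back(cur): swing(cur,-.02,v=.15); print("back",round(pull(-.02),2),round(tool_th(),3),r.get_obs()["time_s"])
E
python3 - <<'E'
from h import *
c=out(-.027,[.3,.55,.75,.94]); back(c); print(r.get_obs()["ft_force"])
E
```

```text
lever 0.3 pull -0.01 tool th 0.308
lever 0.55 pull 0.56 tool th 0.561
lever 0.75 pull -0.39 tool th 0.761
lever 0.94 pull 0.55 tool th 0.951
back -0.8 -0.013 19.575
[-0.90956555  0.1558261  -0.14936308]
```

```bash
cat >> h.py <<'E'
def prof():
    p=r.camera_params("top");im=r.read_camera("top");K=np.array([[p["fx"],0,p["cx"]],[0,p["fy"],p["cy"]],[0,0,1]])
    ys=np.arange(-.1,.02,.003)
    uv=cv2.projectPoints(np.array([[*vw(.015,y),.0725] for y in ys]),p["rvec"],p["tvec"],K,None)[0].reshape(-1,2)
    print([(round(y*1e3),*map(int,cv2.getRectSubPix(im,(1,1),tuple(map(float,q))).ravel())) for y,q in zip(ys,uv) if y<-.08 or y>-.03])
E
python3 - <<'E'
from h import *
prof()
c=out(-.02,[.3,.45,.58]); prof(); c=out(c,[.7,.8]);
E
```

```text
[(-100, 97, 78, 79), (-97, 141, 92, 53), (-94, 102, 67, 43), (-91, 30, 30, 40), (-88, 21, 31, 51), (-85, 42, 33, 38), (-82, 62, 37, 26), (-28, 26, 16, 11), (-25, 26, 15, 10), (-22, 27, 16, 11), (-19, 27, 16, 10), (-16, 26, 16, 10), (-13, 24, 20, 24), (-10, 27, 30, 44), (-7, 52, 42, 37), (-4, 64, 48, 35), (-1, 63, 54, 49), (2, 61, 59, 61), (5, 52, 52, 56), (8, 36, 39, 50), (11, 32, 37, 50), (14, 35, 39, 50), (17, 36, 40, 50)]
lever 0.3 pull -0.14 tool th 0.309
lever 0.45 pull 0.3 tool th 0.462
lever 0.58 pull 0.28 tool th 0.593
[(-100, 95, 77, 78), (-97, 139, 90, 52), (-94, 101, 67, 42), (-91, 31, 30, 38), (-88, 31, 29, 38), (-85, 54, 34, 25), (-82, 65, 39, 25), (-28, 67, 39, 25), (-25, 68, 40, 26), (-22, 68, 40, 26), (-19, 68, 40, 26), (-16, 83, 54, 35), (-13, 132, 93, 62), (-10, 156, 117, 88), (-7, 144, 131, 125), (-4, 148, 142, 142), (-1, 115, 112, 117), (2, 58, 59, 68), (5, 36, 40, 50), (8, 35, 39, 49), (11, 31, 37, 49), (14, 34, 38, 49), (17, 35, 39, 50)]
lever 0.7 pull -0.37 tool th 0.711
lever 0.8 pull -0.94 tool th 0.811
```

The ratchet works: the jaw goes from 4 to -8 to about -15 mm, and it has just met the block. I'll finish notch 4, swing back, then make notch 5 with force readings.

Run:
```python
from h import *
c=out(.8+OUT,[.94]); prof(); back(c); c=out(-.02,[.2,.3,.4,.46,.52,.57]); prof()
```

```text
lever 0.94 pull -0.07 tool th 0.953
[(-100, 95, 77, 78), (-97, 139, 90, 51), (-94, 103, 66, 38), (-91, 55, 32, 20), (-88, 64, 37, 24), (-85, 65, 38, 25), (-82, 65, 39, 25), (-28, 67, 40, 26), (-25, 69, 40, 26), (-22, 80, 50, 33), (-19, 121, 83, 55), (-16, 154, 114, 83), (-13, 145, 127, 116), (-10, 149, 142, 142), (-7, 132, 127, 130), (-4, 70, 71, 80), (-1, 72, 72, 78), (2, 78, 79, 86), (5, 71, 73, 81), (8, 69, 70, 78), (11, 51, 54, 64), (14, 34, 39, 49), (17, 35, 39, 50)]
back -0.34 -0.013 25.6917
lever 0.2 pull 1.11 tool th 0.208
lever 0.3 pull 0.93 tool th 0.312
lever 0.4 pull 0.27 tool th 0.412
lever 0.46 pull 1.51 tool th 0.47
lever 0.52 pull 1.94 tool th 0.532
lever 0.57 pull 2.57 tool th 0.581
[(-100, 95, 77, 78), (-97, 137, 89, 51), (-94, 103, 65, 38), (-91, 64, 38, 24), (-88, 64, 38, 24), (-85, 65, 38, 25), (-82, 65, 38, 25), (-28, 68, 39, 25), (-25, 69, 41, 27), (-22, 89, 59, 38), (-19, 132, 95, 63), (-16, 128, 103, 86), (-13, 140, 131, 130), (-10, 145, 138, 140), (-7, 96, 96, 102), (-4, 66, 67, 75), (-1, 68, 68, 76), (2, 58, 60, 69), (5, 36, 40, 50), (8, 35, 38, 49), (11, 31, 36, 49), (14, 24, 31, 45), (17, 16, 28, 48)]
```

The squeeze is now about 0.6 notch (roughly 18 N), so one more notch should bring the pull to about 8 N.

Run:
```python
from h import *
c=out(.57+OUT,[.7,.8,.87,.94]); back(c); print(r.get_obs()["ft_force"]); prof()
```

```text
lever 0.7 pull 3.65 tool th 0.711
lever 0.8 pull 2.53 tool th 0.811
lever 0.87 pull 4.42 tool th 0.877
lever 0.94 pull 5.08 tool th 0.947
back 0.12 -0.013 32.4
[-0.12640627 -0.34346763  0.90842812]
[(-100, 96, 78, 79), (-97, 139, 90, 52), (-94, 104, 65, 38), (-91, 65, 38, 24), (-88, 65, 38, 25), (-85, 66, 39, 25), (-82, 66, 39, 26), (-28, 27, 16, 11), (-25, 27, 16, 10), (-22, 36, 23, 15), (-19, 55, 40, 27), (-16, 64, 51, 39), (-13, 61, 57, 54), (-10, 58, 57, 59), (-7, 43, 46, 54), (-4, 33, 38, 51), (-1, 34, 38, 50), (2, 36, 40, 52), (5, 36, 40, 50), (8, 33, 38, 48), (11, 22, 32, 49), (14, 16, 30, 52), (17, 15, 30, 54)]
```

The halted pull is 5 N, about 7–8 N moving, or roughly 40–45 N on the jaw. A small part-notch probe will confirm the sixth notch holds. Then I park the lever, open and retreat.

Run:
```python
from h import *
c=out(-.02,[.2,.24]); back(c)
r.command_gripper(.085); p,o=pose(-.02,.26); r.movel(p,velocity=.15)
r.reach([*vw(0,-.11),.24],down(AX)); r.dwell(.3)
cv2.imwrite("pics/w3.png",r.read_camera("wrist")[:,:,::-1]);im=r.read_camera("top")
hsv=cv2.cvtColor(im,cv2.COLOR_RGB2HSV);m=cv2.inRange(hsv,(0,170,70),(6,255,255))|cv2.inRange(hsv,(172,170,70),(180,255,255))
q=np.argwhere(m)[:,::-1];q=q[(q[:,0]>200)&(q[:,0]<270)&(q[:,1]>140)&(q[:,1]<190)];print(q.mean(0),r.get_obs()["time_s"])
```

```text
lever 0.2 pull 4.37 tool th 0.191
lever 0.24 pull 6.16 tool th 0.225
back 0.52 -0.013 34.35
[233.71929825 160.52631579] 37.9083
```

View pics/w3.png

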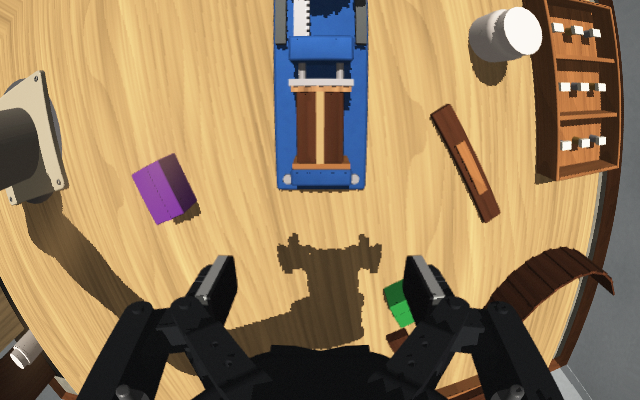

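The block (rows 92–163) is clamped square between jaw and fence. In the top view the red grip is back at (234,160.5), within a pixel of its start. Handing in.

```bash
python3 -c "
from cell import r
print(r.close_job())"
```

```text
the job is handed in; nothing more can be done
None
```

The job is handed in: the block stands square on the bed and is clamped by six notches (about 7–8 N of pull by my readings), the lever is back at its rest stop, and the other things were not touched; no verdict was shown.

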